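# Put loose stock back into its trays

## Robot

A 6-joint arm with a two-finger parallel gripper is mounted at the origin on the work surface. World frame = base frame: x ahead of the robot, y to its left, z up, the work surface at z = 0. Lengths are in m, angles in rad, forces in N, time in s.
With the tool pointing down it reaches from about 0.3 to 0.875 m from the base axis. Payload 6.4 kg.
Tool frame: the origin (TCP) lies at the very end of the fingers, on their centre line; the grasp point (between the pads) lies 19 mm behind it; z points along the fingers, y is the line along which they close (so a half turn about z gives the same grasp; the last joint's range is limited). The gripper opens to 88 mm and grips with 3 to 60 N. Pads are 18 mm wide; open, the fingers measure 123 mm over their backs; the gripper's body (75 mm by 187 mm) begins 45 mm behind the grasp point.
Start: joints at [-1.381, 0.181, 1.607, -0, 1.354, -0.206], TCP at [0.222, -0.531, 0.239] pointing down, gripper open.
Joint ranges: [-2.99, 2.99], [-0.89, 2.07], [0.3, 2.58], [-1.14, 4.28], [0, 2.63], [-3.12, 3.12]. Speed limits (rad/s): [2.57, 2.57, 3.01, 3.14, 3.14, 3.14].

## Interface

Orientations are given as a unit quaternion [w, x, y, z].
In Python, from plant import ctrl, eyes, workorder gives the robot as it stands.
- The arm moves only by the shell command python3 -m crank 'ROWS' [OPENING] [FORCE]. ROWS is JSON, one flat list of numbers, 6 for each row, row after row: the shift along the world's x, y, z scaled (see below), then the turn, a rotation vector about the world's x, y, z scaled (see below). In form: [tx, ty, tz, ax, ay, az, tx, ty, tz, ax, ay, az, ...]. A call has 1 to 20 rows; each row shifts and turns the commanded pose from where the row before left it; what a row does not reach is not made up. The controller multiplies each number of a shift by 250 mm and each number of a turn by 45 degrees. A row lasts 1/12 s, in which the tool goes at most 41.7 mm and 7.16 degrees, less where a joint would pass 70% of its speed; a pose out of reach is approached as far as the arm can. A call with a number of a shift or a turn outside -1 to 1 is refused whole. A call with a gripper value outside its range is refused whole. OPENING is the gripper command: -1 is shut, 1 is fully open, values between are in proportion, set as the call begins (- or left out, the last holds). The fingers move at their own pace and stop on an object; FORCE is the grip in N (left out, the last holds). Time passes only in rows, so rows that do not move let the fingers close. It gives the time, the measured TCP pose, the force, the opening and the grip force at its end, in the units of the state.
- ctrl.get_obs(): the state, without advancing time (a new reading comes with each control period).
- eyes.capture(name): name is "scene" or "top" or "wrist"; returns the picture (420x560x3 uint8, blue, green, red); there is no depth.
- eyes.calibration(name): a dict with "fx", "fy", "cx", "cy" (pixels), "camera_from_world" (4x4, takes a point from world to camera coordinates); the wrist camera has in their place "tool_from_camera" (4x4, takes a point from camera to tool coordinates, whose origin is the TCP and whose axes are the flange's). Camera axes: x right, y down, z forward; pixel columns grow to the right and rows downward; lengths in m; the calibration is good to about 2 mm. A picture is of the moment at which its call begins: read the wrist's pose just before it. calibration takes no time and is no camera call.
- workorder.job_done(): hands the job in; it is judged then, once.
The state is a dict: "time_s": time; "qpos": joint angles; "qvel": joint speeds; "effort": joint torques, N m; "tool_pos": TCP position; "ee_rot": TCP orientation; "wrist_force": force on the tool from outside, world axes, zero at the start; "moment": the same for the moment, N m; "opening": finger opening in m; "finger_force": force on a finger pad.
Only numpy, scipy, OpenCV 4.12 (cv2) and the standard library are available. Lean on these libraries where they do the work, as an engineer would, in place of code of your own. Each camera call takes 0.05 s, during which the arm holds its last target. There are 200 camera calls.

## Task

Put the five loose pieces of stock away: both bottles, both jars and the carton each go into the tray that holds the sample of their own kind, one piece to an empty bay, standing upright on the tray's floor. Set each one down gently, knock nothing over and leave the tape roll where it is.

Things in the scene. Friction and masses are not known exactly. Their poses are not given: they have to be found in the camera images.
- bottle_a_mid (a point): Amber glass bottle with a paper label, standing upright: round body 48 mm in diameter and straight-sided up to 68 mm, then a shoulder, a narrow neck and a small white cap 24 mm wide; 100 mm tall, about 0.1 kg, loose. This point is its centre, 50 mm above its base; z is its upright axis. One of two alike.
- bottle_b_mid (a point): Amber glass bottle with a paper label, standing upright: round body 48 mm in diameter and straight-sided up to 68 mm, then a shoulder, a narrow neck and a small white cap 24 mm wide; 100 mm tall, about 0.1 kg, loose. This point is its centre, 50 mm above its base; z is its upright axis. One of two alike.
- jar_a_mid (a point): Amber glass jar with a paper label, standing upright: a plain straight cylinder 50 mm in diameter and 88 mm tall whose white lid is as wide as the body; about 0.12 kg, loose. This point is its centre, 44 mm above its base; z is its upright axis. One of two alike.
- jar_b_mid (a point): Amber glass jar with a paper label, standing upright: a plain straight cylinder 50 mm in diameter and 88 mm tall whose white lid is as wide as the body; about 0.12 kg, loose. This point is its centre, 44 mm above its base; z is its upright axis. One of two alike.
- carton_a_mid (a point): White square carton with a grey band round it and a cardboard-coloured strip over its top, standing upright: 44 x 44 mm, 90 mm tall, about 0.08 kg, loose. This point is its centre, 45 mm above its base; x and y are square to its sides, z is its upright axis.
- bottle_tray: Fixed open cardboard tray, 232 (x) x 80 (y) x 26 mm high, marked by a sample bottle glued in the bay nearest the robot. Walls, floor and two equally high dividers 4 mm thick. Three bays in a row, 72 x 72 mm inside, centred at x = -76 (sample, top 104 mm above table), 0 and 76 mm (empty), y = 0. Origin: centre of its underside, on the table; x along the row, away from the robot; z up. Trays differ only by sample.
- jar_tray: Fixed open cardboard tray, 232 (x) x 80 (y) x 26 mm high, marked by a sample jar glued in the bay nearest the robot. Walls, floor and two equally high dividers 4 mm thick. Three bays in a row, 72 x 72 mm inside, centred at x = -76 (sample, top 92 mm above table), 0 and 76 mm (empty), y = 0. Origin: centre of its underside, on the table; x along the row, away from the robot; z up. Trays differ only by sample.
- carton_tray: Fixed open cardboard tray, 232 (x) x 80 (y) x 26 mm high, marked by a sample carton glued in the bay nearest the robot. Walls, floor and two equally high dividers 4 mm thick. Three bays in a row, 72 x 72 mm inside, centred at x = -76 (sample, top 94 mm above table), 0 and 76 mm (empty), y = 0. Origin: centre of its underside, on the table; x along the row, away from the robot; z up. Trays differ only by sample.
- tape_roll: Roll of clear packing tape lying flat, 101 mm in diameter, 48 mm high, bore 82 mm, 0.25 kg, loose; not to be moved. Origin: centre of its underside.
Things that resemble listed ones, but are neither listed nor needed, are in the scene too. Leave any yellow look-alike of the part that bears carton_a_mid alone.

How it is judged:
At the end, for the whole second after the job is handed in: Each of the five pieces stands upright (within about 7 degrees) on the floor of an empty bay of the tray with the sample of its kind (wholly down, its centre at most 6 mm above its resting height in the tray), and is at rest (under 20 mm/s and 0.3 rad/s) (x of bottle_a_mid in the frame of bottle_tray between -0.034 and 0.112 m and y of bottle_a_mid in the frame of bottle_tray between -0.036 and 0.036 m and z of each of bottle_a_mid, bottle_b_mid in the frame of bottle_tray below 0.06 m and angle between each of bottle_a_mid, bottle_b_mid, jar_a_mid, jar_b_mid, carton_a_mid's own z axis and vertical below 0.12 rad and linear speed of each of bottle_a, bottle_b, jar_a, jar_b, carton_a below 0.02 m/s and angular speed of each of bottle_a, bottle_b, jar_a, jar_b, carton_a below 0.3 rad/s and x of bottle_b_mid in the frame of bottle_tray between -0.034 and 0.112 m and y of bottle_b_mid in the frame of bottle_tray between -0.036 and 0.036 m and x of jar_a_mid in the frame of jar_tray between -0.034 and 0.112 m and y of jar_a_mid in the frame of jar_tray between -0.036 and 0.036 m and z of each of jar_a_mid, jar_b_mid in the frame of jar_tray below 0.054 m and x of jar_b_mid in the frame of jar_tray between -0.034 and 0.112 m and y of jar_b_mid in the frame of jar_tray between -0.036 and 0.036 m and x of carton_a_mid in the frame of carton_tray between -0.034 and 0.112 m and y of carton_a_mid in the frame of carton_tray between -0.036 and 0.036 m and z of carton_a_mid in the frame of carton_tray below 0.055 m); the robot touches nothing.
It fails at once if a bottle, jar or carton is knocked over or laid down (tilted more than 50 degrees) (angle between any of bottle_a_mid, bottle_b_mid, jar_a_mid, jar_b_mid, carton_a_mid's own z axis and vertical above 0.87 rad).
It fails at once if a bottle, jar or carton is let fall, or thrown, from more than about 4 cm up ((height (world z) of bottle_a_mid above 0.084 m and linear speed of bottle_a above 0.3 m/s and contact force between bottle_a and the fingers below 0.05 N) or (height (world z) of bottle_b_mid above 0.084 m and linear speed of bottle_b above 0.3 m/s and contact force between bottle_b and the fingers below 0.05 N) or (height (world z) of jar_a_mid above 0.078 m and linear speed of jar_a above 0.3 m/s and contact force between jar_a and the fingers below 0.05 N) or (height (world z) of jar_b_mid above 0.078 m and linear speed of jar_b above 0.3 m/s and contact force between jar_b and the fingers below 0.05 N) or (height (world z) of carton_a_mid above 0.079 m and linear speed of carton_a above 0.3 m/s and contact force between carton_a and the fingers below 0.05 N)).
It fails at once if the tape roll is shifted by more than 30 mm (distance of tape_roll from where it was at the start of the episode above 0.03 m).
It also fails if it takes over 134 s, if anything falls off the work surface, if the arm or the gripper's body presses on something with over 40 N, if the wrist force passes 120 N, or if a joint passes its speed limit or range.

## Working session

There is one attempt and no reset: what is moved stays moved. The work goes in short steps, Python scripts to look and compute and a shell command to move; the robot and the scene stay as the last step left them, time stands still between calls to the robot, and variables do not carry over. Pictures are saved under pics/ and viewed, at most 14 in all, crops included, and the job is handed in when it is done.

```bash
ls; mkdir -p pics
python3 - <<'E'
from plant import ctrl,eyes
import cv2
o=ctrl.get_obs();print(o['time_s'],o['tool_pos'],o['ee_rot'],o['opening'])
for n in('scene','top'):
    cv2.imwrite(f'pics/{n}0.png',cv2.resize(eyes.capture(n),(800,600),interpolation=cv2.INTER_CUBIC)); c=eyes.calibration(n);print(n,c)
E
```

```text
pics
0.0 [ 0.22159152 -0.53000553  0.23783473] [-8.63027417e-04  9.80481799e-01  1.96607976e-01 -6.80033717e-06] 0.08816909559388462
scene {'fx': 464.7502478950476, 'fy': 464.7502478950476, 'cx': 279.2713913752946, 'cy': 208.6476752728155, 'camera_from_world': array([[-8.34634417e-01,  5.50803982e-01,  6.02132255e-04,
         4.86601161e-01],
       [ 3.51291199e-01,  5.33153641e-01, -7.69637375e-01,
        -1.05109389e-01],
       [-4.24240360e-01, -6.42154318e-01, -6.38480970e-01,
         1.64475877e+00],
       [ 0.00000000e+00,  0.00000000e+00,  0.00000000e+00,
         1.00000000e+00]])}
top {'fx': 534.9891278822947, 'fy': 534.9891278822947, 'cx': 281.63562582735165, 'cy': 214.47032680194235, 'camera_from_world': array([[-0.00450801, -0.99998102, -0.00420033, -0.04586232],
       [-0.99719925,  0.00480897, -0.07463592,  0.5165244 ],
       [ 0.07465471,  0.00385211, -0.997202  ,  1.68707438],
       [ 0.        ,  0.        ,  0.        ,  1.        ]])}
```

View pics/scene0.png

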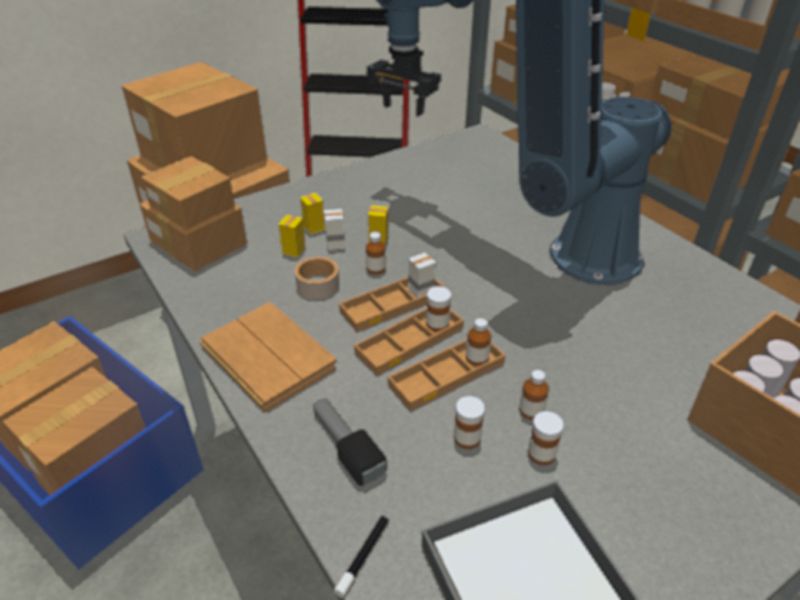

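View pics/top0.png

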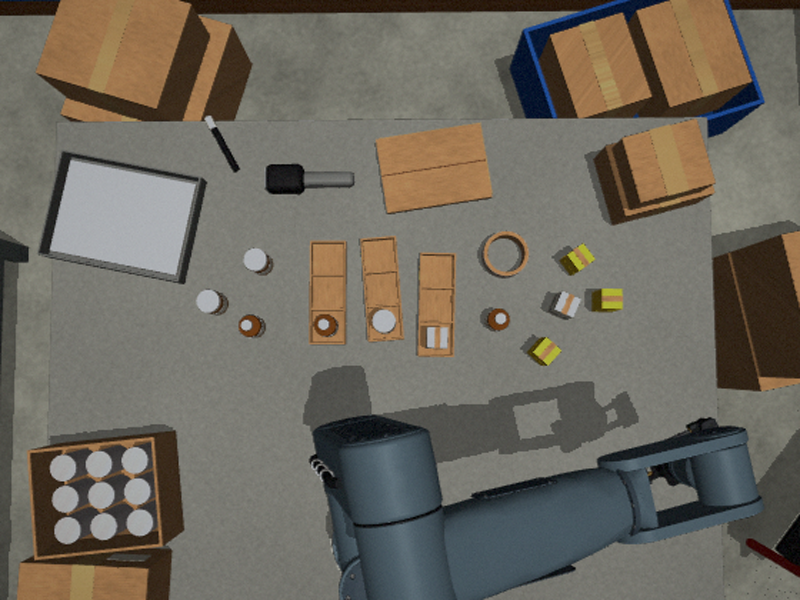

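The scene shows two jars, two bottles and one white carton loose. In the top picture (800 px): jars (256,259) and (209,300); bottles (249,326) and (498,319); white carton (566,305). 

Possible confusions:
- Yellow look-alikes at (578,258), (608,299), (545,351), to be left alone.
- Glued samples at (325,325) bottle, (383,320) jar and (436,337) carton.
- Jars in the box at the lower left.

Next I take one close crop to check the choice.

Run:
```python
from plant import eyes
import cv2
im=eyes.capture('top'); cv2.imwrite('pics/top_raw.png',im)
for i,(u,v) in enumerate([(135,160),(285,160)]):
    cv2.imwrite(f'pics/crop{i}.png',cv2.resize(im[v:v+100,u:u+160],(800,500),interpolation=cv2.INTER_CUBIC))
```

```text
(no output)
```

View pics/crop0.png

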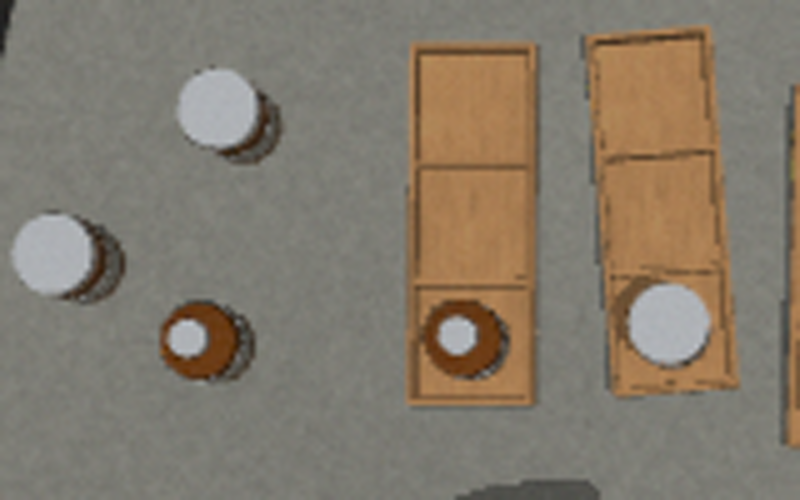

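View pics/crop1.png

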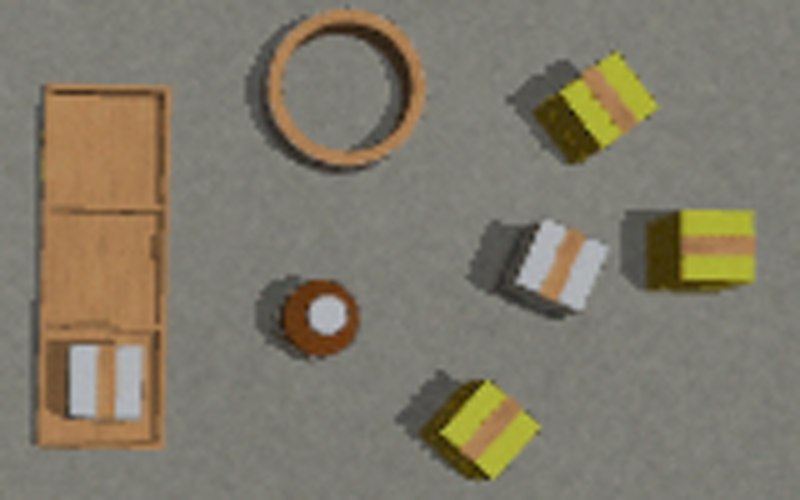

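The crops confirm the choice. Crop 0 shows jar lids at (219,108) and (54,254), a bottle cap at (187,338), and the bottle and jar trays. Crop 1 shows the carton tray, the tape roll, a bottle cap at (328,314), the white carton top at about (563,266), and three yellow look-alikes.

```bash
cat > h.py <<'E'
import numpy as np,cv2
from plant import ctrl,eyes
def ray(K,T,u,v,z):  # T: camera_from_world
    R,t=T[:3,:3],T[:3,3];o=-R.T@t;d=R.T@np.array([(u-K['cx'])/K['fx'],(v-K['cy'])/K['fy'],1]);return o+d*(z-o[2])/d[2]
E
python3 - <<'E'
from h import *
np.set_printoptions(precision=4,suppress=True)
c=eyes.calibration('top');T=c['camera_from_world']
def P(i,U,V,z): return ray(c,T,(U+.5)/5-.5+(135,285)[i],(V+.5)/5-.5+160,z)[:2]
for n,a in dict(jarA=(0,219,108,.088),jarB=(0,54,254,.088),botA=(0,187,338,.1),botB=(1,328,314,.1)).items(): print(n,P(*a))
C=np.array([P(1,U,V,.09) for U,V in[(547,221),(607,246),(578,312),(518,283)]]);print('carton',C.mean(0),C)
print(P(1,575,232,.09)-P(1,558,298,.09))
for n,a in dict(bT=(0,(411,44),(536,44),(534,404),(408,404)),jT=(0,(586,36),(709,27),(738,384),(613,396)),cT=(1,(44,86),(170,88),(162,446),(36,446))).items():
    C=np.array([P(a[0],U,V,.026) for U,V in a[1:]]);d=C[0]+C[1]-C[2]-C[3];d/=2
    print(n,C.mean(0),np.linalg.norm(d),'yaw',np.arctan2(d[1],d[0]),'bays',C.mean(0)+.076*d/np.linalg.norm(d))
print('tape',P(1,346,88,.048),'yel',P(1,490,430,.09),P(1,718,246,.09),P(1,608,102,.09))
o=ctrl.get_obs();from scipy.spatial.transform import Rotation as R
q=o['ee_rot'];print(R.from_quat([*q[1:],q[0]]).as_matrix())
w=eyes.calibration('wrist');print(w)
E
```

```text
jarA [0.6154 0.2687]
jarB [0.5257 0.369 ]
botA [0.4731 0.2844]
botB [ 0.4851 -0.2564]
carton [ 0.5147 -0.4013] [[ 0.5421 -0.3924]
 [ 0.5265 -0.4287]
 [ 0.4862 -0.4101]
 [ 0.5041 -0.3739]]
[ 0.0404 -0.0112]
bT [0.5493 0.1189] 0.23010672529145498 yaw -0.004086886551847555 bays [0.6253 0.1186]
jT [ 0.5572 -0.0015] 0.22998622710430763 yaw 0.07513994743280389 bays [0.633  0.0042]
cT [ 0.521  -0.1232] 0.2288570286505141 yaw -0.029997510092604103 bays [ 0.597  -0.1255]
tape [ 0.6308 -0.2762] yel [ 0.4146 -0.3552] [ 0.5262 -0.4965] [ 0.6152 -0.4312]
[[ 0.9227  0.3855 -0.0003]
 [ 0.3855 -0.9227  0.0013]
 [ 0.0003 -0.0013 -1.    ]]
{'fx': 334.78510042636157, 'fy': 334.78510042636157, 'cx': 278.20264622777927, 'cy': 216.51242154622778, 'tool_from_camera': array([[ 0.0011, -0.9506, -0.3104,  0.0805],
       [ 1.    ,  0.0013, -0.0005, -0.0002],
       [ 0.0009, -0.3104,  0.9506, -0.1459],
       [ 0.    ,  0.    ,  0.    ,  1.    ]])}
```

```bash
python3 -m crank '[0.09,0.043,0,0,0,-0.086, 0.1,0.043,0,0,0,-0.086, 0.1,0.043,0,0,0,-0.086, 0.1,0.043,0,0,0,-0.086, 0.1,0.043,0,0,0,-0.086, 0.1,0.043,0,0,0,-0.086, 0.1,0.043,0,0,0,-0.086, 0.1,0.043,0,0,0,-0.086, 0.1,0.043,0,0,0,-0.086, 0.1,0.043,0,0,0,-0.086, 0.1,0.043,0,0,0,-0.086, 0.08,0.043,0,0,0,-0.086, 0,0,0,0,0,0, 0,0,0,0,0,0]' 0.7 20
cat >> h.py <<'E'
from scipy.spatial.transform import Rotation as Rot
def wrist(name):
    o=ctrl.get_obs();im=eyes.capture('wrist');w=eyes.calibration('wrist')
    M=np.eye(4);q=o['ee_rot'];M[:3,:3]=Rot.from_quat([*q[1:],q[0]]).as_matrix();M[:3,3]=o['tool_pos']
    T=np.linalg.inv(M@w['tool_from_camera']);np.savez('pics/'+name,T=T)
    cv2.imwrite('pics/'+name+'.png',im);print('yaw',np.degrees(np.arctan2(M[1,0],M[0,0])),o['tool_pos'],o['opening']);return im,w,T
E
python3 -c "
from h import *
wrist('w1')"
```

```text
time_s: 1.32
tool_pos: [0.5148, -0.4006, 0.2381]
ee_rot: [-0.0, 0.979, -0.204, -0.001]
wrist_force: [-0.4, -0.1, -0.8]
opening: 0.0745
finger_force: 0.0
yaw -23.575953925371316 [ 0.51478313 -0.40061554  0.23805857] 0.0745092414696374
```

View pics/w1.png

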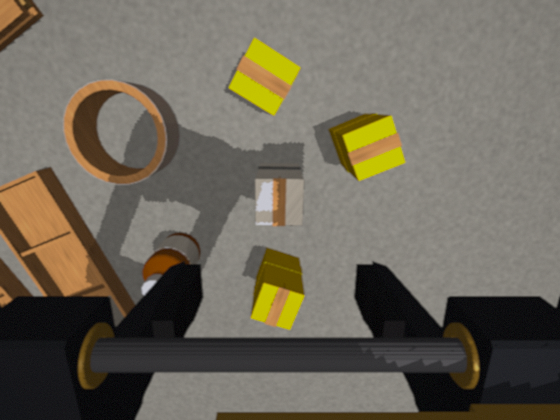

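The wrist picture shows the white carton, with its top corners at about (256,177) to (302,226), square to the gripper. The yellow look-alikes stay clear to the sides.

```bash
python3 -c "
from h import *
w=eyes.calibration('wrist');T=np.load('pics/w1.npz')['T']
C=np.array([ray(w,T,u,v,.09) for u,v in [(256,177),(303,178),(302,226),(255,225)]]);print(C.round(4),C.mean(0))
for u,v in [(117,130),(140,292)]: print(ray(w,T,u,v,.048))
"
```

```text
[[ 0.542  -0.3908  0.09  ]
 [ 0.5245 -0.4288  0.09  ]
 [ 0.4828 -0.4108  0.09  ]
 [ 0.5012 -0.371   0.09  ]] [ 0.51259258 -0.40035192  0.09      ]
[ 0.63143911 -0.2800563   0.048     ]
[ 0.46729698 -0.20787869  0.048     ]
```

```bash
python3 -m crank '[-0.006,0,-0.1,0,0,0, 0,0,-0.13,0,0,0, 0,0,-0.13,0,0,0, 0,0,-0.13,0,0,0, 0,0,-0.1,0,0,0, 0,0,-0.08,0,0,0, 0,0,-0.06,0,0,0, 0,0,-0.054,0,0,0, 0,0,0,0,0,0]' 0.7 20; python3 -m crank '[0,0,0,0,0,0, 0,0,0,0,0,0, 0,0,0,0,0,0, 0,0,0,0,0,0, 0,0,0,0,0,0, 0,0,0,0,0,0, 0,0,0,0,0,0]' -1 20
```

```text
time_s: 2.12
tool_pos: [0.5108, -0.4008, 0.0399]
ee_rot: [-0.001, 0.979, -0.206, -0.002]
wrist_force: [-0.5, -0.2, -0.5]
opening: 0.075
finger_force: 0.0
time_s: 2.7
tool_pos: [0.5134, -0.402, 0.0439]
ee_rot: [0.0, 0.979, -0.206, 0.001]
wrist_force: [-0.2, 0.8, 6.9]
opening: 0.0438
finger_force: 20.0
```

```bash
python3 -m crank '[0,0,0.03,0,0,0, 0,0,0.08,0,0,0, 0,0,0.1,0,0,0, 0,0,0.1,0,0,0, 0,0,0.1,0,0,0, 0,0,0.1,0,0,0, 0,0,0.08,0,0,0, 0,0.05,0,0,0,0.03, 0,0.1,0,0,0,0.05, 0,0.11,0,0,0,0.05, 0,0.11,0,0,0,0.05, 0.01,0.11,0,0,0,0.05, 0.02,0.11,0,0,0,0.05, 0,0.11,0,0,0,0.05, 0,0.11,0,0,0,0.05, 0,0.11,0,0,0,0.05, 0,0.11,0,0,0,0.05, 0,0.086,0,0,0,0.016, 0,0,0,0,0,0, 0,0,0,0,0,0]'; python3 -c "
from h import *
im,w,T=wrist('w2');cv2.imwrite('pics/s2.png',eyes.capture('scene')[130:320,180:440].repeat(3,0).repeat(3,1))"
```

```text
time_s: 4.37
tool_pos: [0.5192, -0.1207, 0.1889]
ee_rot: [-0.0, 1.0, -0.011, -0.001]
wrist_force: [-1.3, -1.0, -0.9]
opening: 0.0443
finger_force: 20.0
yaw -1.2651131753974434 [ 0.5192118  -0.12070508  0.18893192] 0.04434477236338912
```

View pics/w2.png

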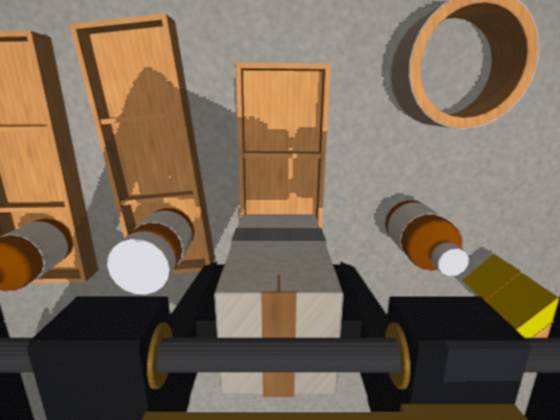

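The carton is held upright. The carton tray's rim shows far corners at (237,66) and (329,66) and a divider at row 152. The jar tray's far corners are (74,25) and (166,17).

```bash
python3 -c "
from h import *
w=eyes.calibration('wrist');T=np.load('pics/w2.npz')['T']
for u,v in [(237,66),(329,66),(239,152),(324,152),(74,25),(166,17)]: print(ray(w,T,u,v,.026).round(4))
"
```

```text
[ 0.633  -0.0879  0.026 ]
[ 0.6314 -0.1656  0.026 ]
[ 0.5611 -0.0854  0.026 ]
[ 0.5594 -0.163   0.026 ]
[0.6666 0.0436 0.026 ]
[ 0.6707 -0.0324  0.026 ]
```

```bash
python3 -m crank '[0,-0.012,-0.06,0,0,0, 0,0,-0.1,0,0,0, 0,0,-0.1,0,0,0, 0,0,-0.1,0,0,0, 0,0,-0.08,0,0,0, 0,0,-0.05,0,0,0, 0,0,-0.03,0,0,0, 0,0,-0.02,0,0,0, 0,0,-0.01,0,0,0, 0,0,-0.006,0,0,0, 0,0,0,0,0,0, 0,0,0,0,0,0]'
```

```text
time_s: 5.47
tool_pos: [0.5208, -0.1259, 0.052]
ee_rot: [0.0, 1.0, -0.013, 0.001]
wrist_force: [-0.4, -0.2, -0.2]
opening: 0.0439
finger_force: 20.0
```

```bash
python3 -m crank '[0,0.006,-0.008,0,0,0, 0,0,-0.008,0,0,0, 0,0,0,0,0,0, 0,0,0,0,0,0]'
```

```text
time_s: 5.8
tool_pos: [0.5208, -0.1241, 0.0478]
ee_rot: [0.0, 1.0, -0.012, 0.001]
wrist_force: [0.7, 0.9, 3.7]
opening: 0.0441
finger_force: 20.0
```

```bash
python3 -m crank '[0,0,0,0,0,0, 0,0,0,0,0,0, 0,0,0,0,0,0, 0,0,0,0,0,0, 0,0,0.05,0,0,0, 0,0,0.1,0,0,0, 0,0,0.13,0,0,0, 0,0,0.13,0,0,0, 0,0,0.13,0,0,0, 0,0,0.08,0,0,0, 0,-0.05,0,0,0,0, -0.03,-0.1,0,0,0,0.02, -0.04,-0.13,0,0,0,0, -0.04,-0.13,0,0,0,0, -0.03,-0.1,0,0,0,0, 0,-0.02,0,0,0,0, 0,0,0,0,0,0, 0,0,0,0,0,0]' 0.7; python3 -c "
from h import *
wrist('w3')"
```

```text
time_s: 7.3
tool_pos: [0.4849, -0.2562, 0.2017]
ee_rot: [-0.001, 1.0, -0.005, -0.0]
wrist_force: [-0.1, -1.2, -0.2]
opening: 0.0748
finger_force: 0.0
yaw -0.5984102498919333 [ 0.48488329 -0.25623511  0.2016595 ] 0.07482928662308691
```

View pics/w3.png

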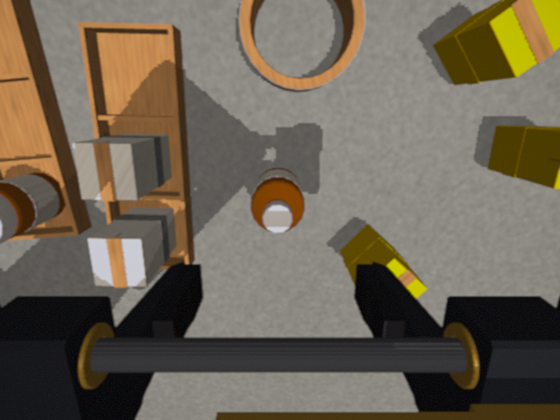

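The carton stands upright in the middle bay, and bottle B's cap at (278,217) is right under the TCP.

```bash
python3 -m crank '[0,0,-0.07,0,0,0, 0,0,-0.12,0,0,0, 0,0,-0.13,0,0,0, 0,0,-0.1,0,0,0, 0,0,-0.08,0,0,0, 0,0,-0.06,0,0,0, 0,0,-0.05,0,0,0, 0,0,-0.026,0,0,0, 0,0,0,0,0,0, 0,0,0,0,0,0]' 0.7 20; python3 -m crank '[0,0,0,0,0,0, 0,0,0,0,0,0, 0,0,0,0,0,0, 0,0,0,0,0,0, 0,0,0,0,0,0, 0,0,0,0,0,0]' -1 20
```

```text
time_s: 8.18
tool_pos: [0.4856, -0.2562, 0.0436]
ee_rot: [0.0, 1.0, -0.004, 0.0]
wrist_force: [-1.0, -0.6, 0.4]
opening: 0.075
finger_force: 0.0
time_s: 8.68
tool_pos: [0.4855, -0.2567, 0.0438]
ee_rot: [0.0, 1.0, -0.005, 0.0]
wrist_force: [-0.2, 1.0, 3.0]
opening: 0.0472
finger_force: 19.9
```

```bash
python3 -m crank '[0,0,0.03,0,0,0, 0,0,0.08,0,0,0, 0,0,0.11,0,0,0, 0,0,0.12,0,0,0, 0,0,0.12,0,0,0, 0,0,0.12,0,0,0, 0,0,0.08,0,0,0, 0,0.06,0,0,0,0, 0,0.1,0,0,0,0, 0,0.13,0,0,0,0, 0.04,0.13,0,0,0,0, 0.06,0.13,0,0,0,0, 0.06,0.13,0,0,0,0, 0.08,0.13,0,0,0,0, 0.08,0.13,0,0,0,0, 0.08,0.13,0,0,0,0, 0.08,0.13,0,0,0,0, 0.05,0.13,0,0,0,0, 0.028,0.1,0,0,0,0, 0,0.072,0,0,0,0]'; python3 -m crank '[0,0,0,0,0,0, 0,0,0,0,0,0, 0,0,0,0,0,0]'; python3 -c "
from h import *
wrist('w4')"
```

```text
time_s: 10.35
tool_pos: [0.6241, 0.1224, 0.2061]
ee_rot: [-0.0, 1.0, -0.004, -0.001]
wrist_force: [0.0, 0.1, -1.4]
opening: 0.0472
finger_force: 19.9
time_s: 10.6
tool_pos: [0.6237, 0.1188, 0.207]
ee_rot: [0.0, 1.0, -0.005, -0.001]
wrist_force: [1.1, -0.1, -0.5]
opening: 0.0476
finger_force: 19.9
yaw -0.5276200488158727 [0.6236961  0.11877098 0.20702752] 0.04755970001863367
```

View pics/w4.png

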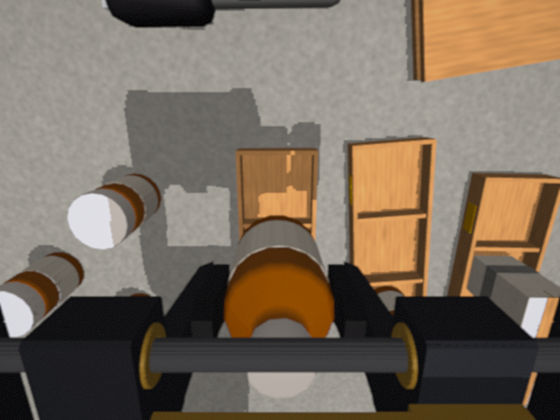

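Bottle B is held upright. The bottle tray's far corners are (236,150) and (319,150), and the jar tray's are (349,144) and (434,139).

```bash
python3 -c "
from h import *
w=eyes.calibration('wrist');T=np.load('pics/w4.npz')['T']
P=lambda u,v,z=.026:ray(w,T,u,v,z)[:2]
for a,b,y in [((236,150),(319,150),-.004),((349,144),(434,139),.075)]:
  f=(P(*a)+P(*b))/2;d=np.array([np.cos(y),np.sin(y)]);print(P(*a),P(*b),'mid',f-.116*d,'far',f-.04*d)
print(P(97,221,.088))
"
```

```text
[0.66471011 0.15934449] [0.66406093 0.07928463] mid [0.54838645 0.11977856] far [0.62438584 0.11947456]
[0.66951652 0.05067897] [ 0.67355216 -0.03020332] mid [0.55586044 0.00154598] far [0.63164679 0.00724064]
[0.61451366 0.27060994]
```

```bash
python3 -m crank '[0,0,-0.06,0,0,0, 0,0,-0.1,0,0,0, 0,0,-0.12,0,0,0, 0,0,-0.12,0,0,0, 0,0,-0.09,0,0,0, 0,0,-0.05,0,0,0, 0,0,-0.035,0,0,0, 0,0,-0.02,0,0,0, 0,0,-0.015,0,0,0, 0,0,-0.01,0,0,0, 0,0,-0.008,0,0,0, 0,0,0,0,0,0, 0,0,0,0,0,0, 0,0,0,0,0,0]'
```

```text
time_s: 11.82
tool_pos: [0.6251, 0.119, 0.0519]
ee_rot: [0.0, 1.0, -0.005, 0.001]
wrist_force: [-0.1, 0.3, -0.4]
opening: 0.0471
finger_force: 19.9
```

```bash
python3 -m crank '[0,0,-0.008,0,0,0, 0,0,-0.008,0,0,0, 0,0,0,0,0,0, 0,0,0,0,0,0]'; python3 -m crank '[0,0,0,0,0,0, 0,0,0,0,0,0, 0,0,0,0,0,0, 0,0,0,0,0,0, 0,0,0.05,0,0,0, 0,0,0.1,0,0,0, 0,0,0.13,0,0,0, 0,0,0.13,0,0,0, 0,0,0.13,0,0,0, 0,0,0.08,0,0,0, 0,0.05,0,0,0,0, -0.01,0.1,0,0,0,0, -0.01,0.13,0,0,0,0, -0.01,0.13,0,0,0,0, -0.01,0.12,0,0,0,0, 0,0.07,0,0,0,0, 0,0,0,0,0,0, 0,0,0,0,0,0]' 0.7; python3 -c "
from h import *
wrist('w5')"
```

```text
time_s: 12.15
tool_pos: [0.6252, 0.1191, 0.0477]
ee_rot: [-0.0, 1.0, -0.005, 0.0]
wrist_force: [-0.1, 1.5, 2.2]
opening: 0.0473
finger_force: 19.9
time_s: 13.65
tool_pos: [0.6138, 0.2701, 0.2014]
ee_rot: [0.0, 1.0, -0.004, -0.001]
wrist_force: [-0.4, -0.9, -0.4]
opening: 0.0752
finger_force: 0.0
yaw -0.40758759500571046 [0.61379077 0.27014644 0.20140497] 0.07520188573763886
```

View pics/w5.png

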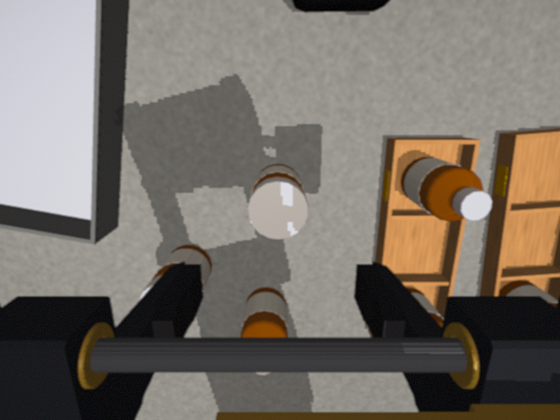

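Bottle B stands in the far bay. The jar lid is at about (278,211), roughly 2 mm ahead of the TCP.

```bash
python3 -m crank '[0.01,0,-0.07,0,0,0, 0,0,-0.12,0,0,0, 0,0,-0.13,0,0,0, 0,0,-0.1,0,0,0, 0,0,-0.08,0,0,0, 0,0,-0.06,0,0,0, 0,0,-0.05,0,0,0, 0,0,-0.022,0,0,0, 0,0,0,0,0,0, 0,0,0,0,0,0]' 0.7 20; python3 -m crank '[0,0,0,0,0,0, 0,0,0,0,0,0, 0,0,0,0,0,0, 0,0,0,0,0,0, 0,0,0,0,0,0, 0,0,0,0,0,0]' -1 20
```

```text
time_s: 14.53
tool_pos: [0.6179, 0.2688, 0.045]
ee_rot: [-0.0, 1.0, -0.005, 0.001]
wrist_force: [-0.8, 0.2, 0.5]
opening: 0.0748
finger_force: 0.0
time_s: 15.03
tool_pos: [0.6178, 0.2693, 0.0451]
ee_rot: [-0.0, 1.0, -0.005, 0.001]
wrist_force: [0.1, 0.9, 3.6]
opening: 0.0494
finger_force: 19.9
```

```bash
python3 -m crank '[0,0,0.03,0,0,0, 0,0,0.08,0,0,0, 0,0,0.11,0,0,0, 0,0,0.12,0,0,0, 0,0,0.12,0,0,0, 0,0,0.12,0,0,0, 0,0,0.08,0,0,0, 0,-0.06,0,0,0,0, 0,-0.1,0,0,0,0, 0,-0.13,0,0,0,0, 0.01,-0.13,0,0,0,0, 0.015,-0.13,0,0,0,0, 0.015,-0.13,0,0,0,0, 0.017,-0.13,0,0,0,0, 0,-0.12,0,0,0,0, 0,-0.08,0,0,0,0, 0,-0.045,0,0,0,0, 0,0,0,0,0,0, 0,0,0,0,0,0, 0,0,0,0,0,0]'
```

```text
time_s: 16.7
tool_pos: [0.631, 0.0062, 0.2086]
ee_rot: [-0.0, 1.0, -0.004, -0.001]
wrist_force: [0.1, 1.1, -1.1]
opening: 0.0494
finger_force: 20.0
```

```bash
python3 -m crank '[0,0,-0.06,0,0,0, 0,0,-0.1,0,0,0, 0,0,-0.12,0,0,0, 0,0,-0.12,0,0,0, 0,0,-0.09,0,0,0, 0,0,-0.05,0,0,0, 0,0,-0.035,0,0,0, 0,0,-0.02,0,0,0, 0,0,-0.015,0,0,0, 0,0,-0.01,0,0,0, 0,0,-0.008,0,0,0, 0,0,0,0,0,0, 0,0,0,0,0,0, 0,0,0,0,0,0]'
```

```text
time_s: 17.87
tool_pos: [0.6319, 0.0051, 0.0529]
ee_rot: [0.0, 1.0, -0.005, 0.001]
wrist_force: [-0.4, -0.1, -0.0]
opening: 0.0494
finger_force: 20.0
```

```bash
python3 -m crank '[0,0,-0.008,0,0,0, 0,0,-0.008,0,0,0, 0,0,0,0,0,0, 0,0,0,0,0,0]'; python3 -m crank '[0,0,0,0,0,0, 0,0,0,0,0,0, 0,0,0,0,0,0, 0,0,0,0,0,0, 0,0,0.05,0,0,0, 0,0,0.1,0,0,0, 0,0,0.13,0,0,0, 0,0,0.13,0,0,0, 0,0,0.13,0,0,0, 0,0,0.08,0,0,0]' 0.7; python3 -m crank '[0,0.05,0,0,0,0, -0.03,0.1,0,0,0,0, -0.04,0.13,0,0,0,0, -0.04,0.14,0,0,0,0, -0.04,0.14,0,0,0,0, -0.04,0.14,0,0,0,0, -0.04,0.14,0,0,0,0, -0.04,0.14,0,0,0,0, -0.04,0.14,0,0,0,0, -0.04,0.14,0,0,0,0, -0.04,0.12,0,0,0,0, -0.035,0.076,0,0,0,0, 0,0,0,0,0,0, 0,0,0,0,0,0]'; python3 -c "
from h import *
wrist('w6')"
```

```text
time_s: 18.2
tool_pos: [0.632, 0.0053, 0.0489]
ee_rot: [-0.0, 1.0, -0.005, 0.001]
wrist_force: [-1.1, 1.0, 3.3]
opening: 0.0494
finger_force: 20.0
time_s: 19.03
tool_pos: [0.6328, 0.005, 0.2083]
ee_rot: [0.0, 1.0, -0.005, 0.003]
wrist_force: [1.0, 0.8, -0.1]
opening: 0.075
finger_force: 0.0
time_s: 20.2
tool_pos: [0.5238, 0.3704, 0.2024]
ee_rot: [0.0, 1.0, -0.003, -0.001]
wrist_force: [-0.0, -0.7, -0.4]
opening: 0.0751
finger_force: 0.0
yaw -0.37888099392658636 [0.52379422 0.37038563 0.20244408] 0.07508218646996695
```

View pics/w6.png

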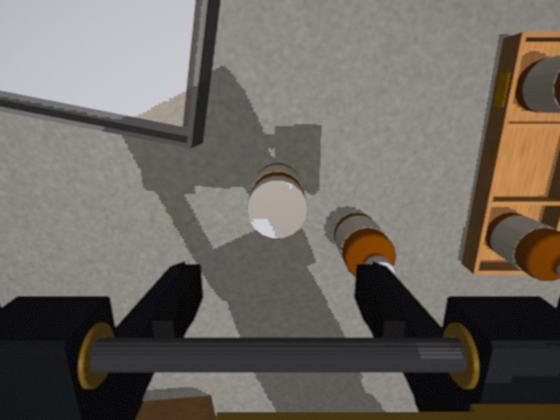

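Jar B's lid is at (277,210), again about 2 mm ahead, and bottle A stays clear of the right finger.

```bash
python3 -m crank '[0.01,0,-0.07,0,0,0, 0,0,-0.12,0,0,0, 0,0,-0.13,0,0,0, 0,0,-0.1,0,0,0, 0,0,-0.08,0,0,0, 0,0,-0.06,0,0,0, 0,0,-0.05,0,0,0, 0,0,-0.022,0,0,0, 0,0,0,0,0,0, 0,0,0,0,0,0]' 0.7 20; python3 -m crank '[0,0,0,0,0,0, 0,0,0,0,0,0, 0,0,0,0,0,0, 0,0,0,0,0,0, 0,0,0,0,0,0, 0,0,0,0,0,0]' -1 20
```

```text
time_s: 21.08
tool_pos: [0.5283, 0.3689, 0.0457]
ee_rot: [-0.0, 1.0, -0.005, 0.0]
wrist_force: [0.5, -0.1, 0.3]
opening: 0.0746
finger_force: 0.0
time_s: 21.58
tool_pos: [0.5283, 0.3697, 0.0461]
ee_rot: [-0.0, 1.0, -0.005, 0.001]
wrist_force: [0.5, 1.1, 3.7]
opening: 0.0493
finger_force: 20.4
```

```bash
python3 -m crank '[0,0,0.03,0,0,0, 0,0,0.08,0,0,0, 0,0,0.11,0,0,0, 0,0,0.12,0,0,0, 0,0,0.12,0,0,0, 0,0,0.12,0,0,0, 0,0,0.08,0,0,0, 0,-0.06,0,0,0,0, 0,-0.1,0,0,0,0, 0.01,-0.13,0,0,0,0, 0.02,-0.13,0,0,0,0, 0.02,-0.14,0,0,0,0, 0.02,-0.14,0,0,0,0, 0.02,-0.14,0,0,0,0, 0.02,-0.14,0,0,0,0, 0.003,-0.14,0,0,0,0, 0,-0.13,0,0,0,0, 0,-0.11,0,0,0,0, 0,-0.077,0,0,0,0, 0,-0.04,0,0,0,0]'; python3 -m crank '[0,0,0,0,0,0, 0,0,0,0,0,0, 0,0,0,0,0,0]'
```

```text
time_s: 23.25
tool_pos: [0.5543, -0.0032, 0.2083]
ee_rot: [0.0, 1.0, -0.006, -0.002]
wrist_force: [-0.4, 0.9, -1.8]
opening: 0.0492
finger_force: 20.4
time_s: 23.5
tool_pos: [0.5554, 0.0009, 0.2096]
ee_rot: [-0.0, 1.0, -0.004, -0.001]
wrist_force: [-1.1, 0.8, -0.9]
opening: 0.0491
finger_force: 20.4
```

```bash
python3 -m crank '[0,0,-0.06,0,0,0, 0,0,-0.1,0,0,0, 0,0,-0.12,0,0,0, 0,0,-0.12,0,0,0, 0,0,-0.09,0,0,0, 0,0,-0.05,0,0,0, 0,0,-0.035,0,0,0, 0,0,-0.02,0,0,0, 0,0,-0.015,0,0,0, 0,0,-0.01,0,0,0, 0,0,-0.008,0,0,0, 0,0,0,0,0,0, 0,0,0,0,0,0, 0,0,0,0,0,0]'
```

```text
time_s: 24.67
tool_pos: [0.5564, -0.0002, 0.0538]
ee_rot: [0.0, 1.0, -0.005, 0.001]
wrist_force: [-0.1, 0.2, -0.4]
opening: 0.049
finger_force: 20.4
```

```bash
python3 -m crank '[0,0,-0.008,0,0,0, 0,0,-0.008,0,0,0, 0,0,0,0,0,0, 0,0,0,0,0,0]'; python3 -m crank '[0,0,0,0,0,0, 0,0,0,0,0,0, 0,0,0,0,0,0, 0,0,0,0,0,0, 0,0,0.05,0,0,0, 0,0,0.1,0,0,0, 0,0,0.13,0,0,0, 0,0,0.13,0,0,0, 0,0,0.13,0,0,0, 0,0,0.08,0,0,0]' 0.7; python3 -m crank '[0,0.05,0,0,0,0, -0.03,0.1,0,0,0,0, -0.04,0.13,0,0,0,0, -0.04,0.14,0,0,0,0, -0.04,0.14,0,0,0,0, -0.04,0.14,0,0,0,0, -0.04,0.14,0,0,0,0, -0.04,0.12,0,0,0,0, -0.04,0.1,0,0,0,0, -0.023,0.078,0,0,0,0, 0,0,0,0,0,0, 0,0,0,0,0,0]'; python3 -c "
from h import *
wrist('w7')"
```

```text
time_s: 25.0
tool_pos: [0.5565, 0.0, 0.0499]
ee_rot: [-0.0, 1.0, -0.005, 0.001]
wrist_force: [0.2, 1.7, 4.6]
opening: 0.0491
finger_force: 20.0
time_s: 25.83
tool_pos: [0.5573, -0.0003, 0.209]
ee_rot: [0.001, 1.0, -0.005, 0.002]
wrist_force: [0.4, -0.3, 0.4]
opening: 0.0751
finger_force: 0.0
time_s: 26.83
tool_pos: [0.4716, 0.2854, 0.2036]
ee_rot: [0.0, 1.0, -0.003, -0.001]
wrist_force: [1.1, -0.5, 0.3]
opening: 0.0745
finger_force: 0.0
yaw -0.38639582798337485 [0.47155292 0.28537504 0.20359252] 0.0745499674395374
```

View pics/w7.png

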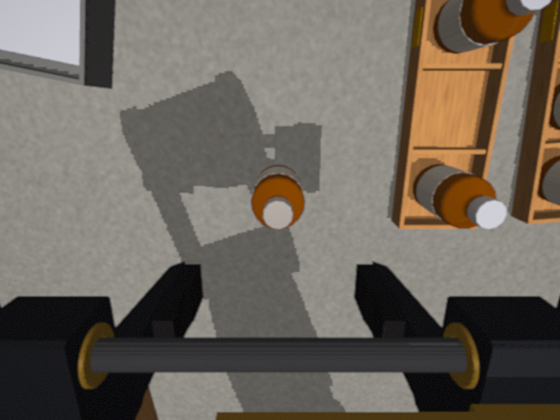

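Bottle A's cap is at (278,214), about 2 mm ahead of the TCP.

```bash
python3 -m crank '[0.006,0,-0.07,0,0,0, 0,0,-0.12,0,0,0, 0,0,-0.13,0,0,0, 0,0,-0.1,0,0,0, 0,0,-0.08,0,0,0, 0,0,-0.06,0,0,0, 0,0,-0.05,0,0,0, 0,0,-0.026,0,0,0, 0,0,0,0,0,0, 0,0,0,0,0,0]' 0.7 20; python3 -m crank '[0,0,0,0,0,0, 0,0,0,0,0,0, 0,0,0,0,0,0, 0,0,0,0,0,0, 0,0,0,0,0,0, 0,0,0,0,0,0]' -1 20
```

```text
time_s: 27.72
tool_pos: [0.4747, 0.2841, 0.0455]
ee_rot: [-0.0, 1.0, -0.005, 0.0]
wrist_force: [0.7, -0.2, 0.2]
opening: 0.0749
finger_force: 0.0
time_s: 28.22
tool_pos: [0.4747, 0.2848, 0.0458]
ee_rot: [-0.0, 1.0, -0.005, 0.001]
wrist_force: [-0.6, 0.2, 2.8]
opening: 0.0478
finger_force: 20.0
```

```bash
python3 -m crank '[0,0,0.03,0,0,0, 0,0,0.08,0,0,0, 0,0,0.11,0,0,0, 0,0,0.12,0,0,0, 0,0,0.12,0,0,0, 0,0,0.12,0,0,0, 0,0,0.08,0,0,0, 0.03,-0.06,0,0,0,0, 0.05,-0.1,0,0,0,0, 0.05,-0.11,0,0,0,0, 0.05,-0.12,0,0,0,0, 0.05,-0.12,0,0,0,0, 0.04,-0.1,0,0,0,0, 0.028,-0.052,0,0,0,0, 0,0,0,0,0,0, 0,0,0,0,0,0, 0,0,0,0,0,0]'
```

```text
time_s: 29.63
tool_pos: [0.5481, 0.12, 0.2101]
ee_rot: [-0.0, 1.0, -0.004, -0.0]
wrist_force: [-0.2, 0.2, -1.1]
opening: 0.0474
finger_force: 20.0
```

```bash
python3 -m crank '[0,0,-0.06,0,0,0, 0,0,-0.1,0,0,0, 0,0,-0.12,0,0,0, 0,0,-0.12,0,0,0, 0,0,-0.09,0,0,0, 0,0,-0.05,0,0,0, 0,0,-0.035,0,0,0, 0,0,-0.02,0,0,0, 0,0,-0.015,0,0,0, 0,0,-0.01,0,0,0, 0,0,-0.008,0,0,0, 0,0,0,0,0,0, 0,0,0,0,0,0, 0,0,0,0,0,0]'
```

```text
time_s: 30.8
tool_pos: [0.5492, 0.1189, 0.0538]
ee_rot: [-0.0, 1.0, -0.005, 0.001]
wrist_force: [0.3, 0.1, -0.7]
opening: 0.0476
finger_force: 20.0
```

Release, lift, and back off toward the robot so the cameras have a clear view.

```bash
python3 -m crank '[0,0,-0.008,0,0,0, 0,0,-0.008,0,0,0, 0,0,0,0,0,0, 0,0,0,0,0,0]'; python3 -m crank '[0,0,0,0,0,0, 0,0,0,0,0,0, 0,0,0,0,0,0, 0,0,0,0,0,0, 0,0,0.05,0,0,0, 0,0,0.1,0,0,0, 0,0,0.13,0,0,0, 0,0,0.13,0,0,0, 0,0,0.13,0,0,0, 0,0,0.13,0,0,0, 0,0,0.1,0,0,0, -0.06,0.1,0,0,0,0, -0.06,0.13,0,0,0,0, -0.06,0.13,0,0,0,0, -0.06,0.13,0,0,0,0, -0.06,0.13,0,0,0,0, -0.06,0.13,0,0,0,0, 0,0.1,0,0,0,0, 0,0,0,0,0,0, 0,0,0,0,0,0]' 0.7; python3 -c "
from h import *
a=eyes.capture('top')[155:265,130:450];b=eyes.capture('scene')[120:300,180:500]
cv2.imwrite('pics/end.png',cv2.resize(np.vstack([a,b]),None,fx=2,fy=2,interpolation=cv2.INTER_CUBIC))"
```

```text
time_s: 31.13
tool_pos: [0.5492, 0.119, 0.0498]
ee_rot: [-0.0, 1.0, -0.005, 0.001]
wrist_force: [-0.7, 0.0, 3.8]
opening: 0.0476
finger_force: 20.0
time_s: 32.8
tool_pos: [0.4582, 0.3323, 0.2424]
ee_rot: [0.0, 1.0, -0.003, 0.0]
wrist_force: [-0.3, 0.1, -0.8]
opening: 0.075
finger_force: 0.0
```

View pics/end.png

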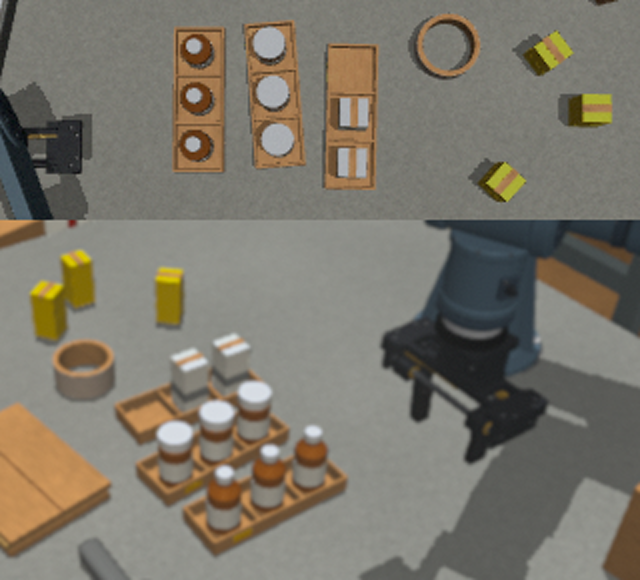

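All five pieces stand upright in their own bays: bottle column at x≈197 px, jar column at ≈270, carton at (353,112). The tape roll is unmoved and the gripper is clear.

```bash
python3 -c "
from plant import workorder
print(workorder.job_done())"
```

```text
the job is handed in; nothing more can be done
None
```

I put both bottles, both jars and the carton upright in empty bays of their own trays and handed the job in at about 33 s. The last pictures show the tape roll and the yellow cartons where they were; the hand-in call gave no verdict.

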